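Press the axle push nut home

ROBOT

A 6-joint arm with a two-finger parallel gripper is mounted at the origin on the work surface. World frame = base frame: x ahead of the robot, y to its left, z up, the work surface at z = 0. Lengths are in m, angles in rad, forces in N, time in s.
With the tool pointing down it reaches from about 0.3 to 0.775 m from the base axis. Payload 14.6 kg.
Tool frame: the origin (TCP) lies at the very end of the fingers, on their centre line; the grasp point (between the pads) lies 19 mm behind it; z points along the fingers, y is the direction in which the jaws open and shut (so a half turn about z gives the same grasp; the last joint's range is limited). The gripper opens to 94 mm and grips with 3 to 60 N. Pads are 16 mm wide; open, the fingers measure 119 mm over their backs; the gripper's body (75 mm by 177 mm) begins 78 mm behind the grasp point.
Start: joints at [-1.412, 0.3, 1.521, -0, 1.321, -0.067], TCP at [0.123, -0.536, 0.205] pointing down, gripper open.
Joint ranges: [-3.03, 3.03], [-0.79, 2.21], [0.23, 2.52], [-1.04, 4.18], [0, 3.07], [-2.55, 2.55]. Speed limits (rad/s): [2.22, 2.22, 2.57, 3.14, 3.14, 3.14].

INTERFACE

Orientations are given as [roll, pitch, yaw] about the fixed x, y, z axes, in that order (R = Rz(yaw) Ry(pitch) Rx(roll)).
In Python, from plant import robot gives the robot as it stands.
- The arm moves only by the tool jog_arm, never from a script. Its argument "deltas" is one flat list of numbers, 4 for each row, row after row: the shift along the world's x, y, z in mm, then the turn about the world's z in rad. A call has 1 to 5 rows; each row is the pose to reach, as a shift and turn from the pose commanded when the call began; what a row does not reach only later rows make up. A row lasts 1/10 s, in which the tool goes at most 50 mm and 8.59 degrees, less where a joint would pass 70% of its speed; a pose out of reach is approached as far as the arm can. A call with a gripper value outside its range is refused whole. "fingers" is the gripper's target within -1 to 1 (shut at 1, half-way at 0, fully open at -1), set as the call begins (left out, the last holds). The fingers move at their own pace and stop on an object; "squeeze" is the grip in N (left out, the last holds). Time passes only in rows, so rows that repeat a pose let the fingers close. It gives the time, the measured TCP pose, the force and the opening at its end, in the units of the state.
- robot.sense(): the state, without advancing time (a new reading comes with each control period).
- robot.capture(name): name is "scene" or "side" or "wrist"; returns a dict with "pixels" (480x640x3 uint8, red, green, blue), "fx", "fy", "cx", "cy" (pixels), "dist" ([k1, k2, p1, p2, k3] as OpenCV has them; the pictures are not rectified), "extrinsics" (4x4, takes a point from world to camera coordinates). Camera axes: x right, y down, z forward; pixel columns grow to the right and rows downward; lengths in m; the calibration is good to about 2 mm. A picture is of the moment at which its call begins. There is no depth.
- robot.sign_off(): hands the job in, once; it reports no verdict.
The state is a dict: "time_s": time; "q": joint angles; "qd": joint speeds; "effort": joint torques, N m; "position": TCP position; "orientation": TCP orientation; "wrist_force": force on the tool from outside, world axes, zero at the start; "wrist_torque": the same for the moment, N m; "finger_gap": finger opening in m.
Only numpy, scipy, OpenCV 4.12 (cv2) and the standard library are available. Lean on these libraries where they do the work, as an engineer would, in place of code of your own. Each camera call takes 0.05 s, during which the arm holds its last target. There are 200 camera calls.

TASK

The trolley frame lies on its side with both wheels on; one wheel's push nut is already home, the other is only started on the tip of its axle. Take the hollow wooden tube from the board, set it upright over that axle end onto the started nut, and press the nut straight down until it sits tight and flat on the wheel's washer, keeping your fingers off the nut. Then stand the tube back upright on the board it came from and let go without knocking over the solid round beside it.

Things in the scene. Friction and masses are not known exactly. Their poses are not given: they have to be found in the camera images.
- nut: started push nut, loose, 0.1 kg: steel flange 60 mm wide, 4 mm thick, collar 40 mm wide, 22 mm high overall, 18 mm bore with sprung teeth; level on one axle's tip, underside about 30 mm above the washer. Pushing it down takes up to about 13 N; it stays where left, stops hard on the washer, cocks a few degrees if pushed off-centre. Origin: centre of underside; z up the bore
- tube: the pressing tube: plain turned wood, 40 mm outside diameter, 26 mm bore right through, 130 mm long, about 0.12 kg; stands upright on the board. Origin: centre of its lower end; z along the tube. It goes over the axle with 5 mm to spare all round and its end bears on the nut's collar
- round: a solid wooden round of the same outside size as the tube (40 mm diameter, 130 mm long, no bore), not wanted, also standing on the board; tube and round change places. Origin: centre of its lower end
- board: fixed plank 220 mm (its x) by 110 mm (its y), 18 mm thick, lying on the bench. Origin: centre of its underside. The tube and the round stand on it on its long centre line, 116 mm apart
- cart: fixed trolley frame on its side: wooden bar 300 mm (its y) by 110 mm (its x), 40 mm high, with two wooden wheels 110 mm in diameter lying flat on it, 160 mm apart along its y, tops 68 mm above the bench. Origin: centre of its underside
- axle_a (a point): centre of the upper face of the steel washer (48 mm across) on the wheel at the frame's -y end, 70 mm above the bench. The plain steel axle, 16 mm in diameter, rises 50 mm above this point, its last 14 mm tapering to 12.4 mm. The started nut is on axle a or axle b; the other carries a nut already home
- axle_b (a point): the same point on the wheel at the frame's +y end
Things that resemble listed ones, but are neither listed nor needed, are in the scene too. Leave any pink look-alike of the nut alone.

How it is judged:
On the way, in this order (a step that is already met when the one before it is completed fails the run):
1. the tube stands over the axle and bears on the nut, which is still up on the axle (contact force between tube and nut above 0.5 N and horizontal distance between tube and nut below 0.012 m and height (world z) of nut above 0.076 m), for 0.06 s.
2. the nut is pressed flat onto the washer by the tube (contact force between tube and nut above 0.5 N and (distance between nut and axle_a below 0.0025 m or distance between nut and axle_b below 0.0025 m)), for 0.06 s.
At the end, for the whole second after the job is handed in: the nut's underside centre is within 2.5 mm of the washer centre and the nut is level within 0.06 rad; the tube stands upright (within 0.06 rad) on the board with its lower end's centre over the board, at rest and released ((distance between nut and axle_a below 0.0025 m or distance between nut and axle_b below 0.0025 m) and angle between each of nut, tube's own z axis and vertical below 0.06 rad and x of tube in the frame of board between -0.11 and 0.11 m and y of tube in the frame of board between -0.055 and 0.055 m and z of tube in the frame of board between 0.014 and 0.022 m and linear speed of each of tube, nut below 0.02 m/s); the robot touches nothing.
It fails at once if the fingers press on the nut (more than 1 N) (contact force between the fingers and nut above 1 N).
It fails at once if the solid round is knocked over (angle between round's own z axis and vertical above 0.4 rad).
It also fails if it takes over 48 s, if anything falls off the work surface, if the arm or the gripper's body presses on something with over 40 N, if the wrist force passes 120 N, or if a joint passes its speed limit or range.

## Working session

There is one attempt and no reset: what is moved stays moved. The work goes in short steps, Python scripts to look and compute and a tool call to move; the robot and the scene stay as the last step left them, time stands still between calls to the robot, and variables do not carry over. Pictures are saved under pics/ and viewed, on a budget of 10 in all, crops included, one or two more only if the job needs it, and the job is handed in when it is done.

Besides the shell and the picture viewer there is one more tool, called after ">>>" as name(argument=value, ...) on one line, values as JSON. jog_arm: Moves the arm, as the interface text tells. Its arguments: {"type":"object","properties":{"deltas":{"type":"array","items":{"type":"number"}},"fingers":{"type":"number"},"squeeze":{"type":"number"}},"required":["deltas"]}

```bash
mkdir -p pics
cat > h.py <<'E'
import numpy as np,cv2,pickle
from plant import robot
def cap(n,f):
    c=robot.capture(n); pickle.dump(c,open(f'pics/{f}.pkl','wb')); cv2.imwrite(f'pics/{f}.png',c['pixels'][:,:,::-1]); return c
def K(c): return np.array([[c['fx'],0,c['cx']],[0,c['fy'],c['cy']],[0,0,1.]])
def load(f): return pickle.load(open(f'pics/{f}.pkl','rb'))
def ray(c,uv):
    p=cv2.undistortPoints(np.array([[uv]],float),K(c),np.array(c['dist'],float))[0,0]
    E=np.array(c['extrinsics']);R,t=E[:3,:3],E[:3,3]
    d=R.T@np.array([p[0],p[1],1]);return -R.T@t,d/np.linalg.norm(d)
def atz(c,uv,z):
    o,d=ray(c,uv);return o+d*(z-o[2])/d[2]
def tri(L):
    A=0;b=0
    for c,uv in L:
        o,d=ray(c,uv);P=np.eye(3)-np.outer(d,d);A=A+P;b=b+P@o
    x=np.linalg.solve(A,b);return x,[round(1000*np.linalg.norm((np.eye(3)-np.outer(d,d))@(x-o)),1) for o,d in [ray(c,u) for c,u in L]]
def proj(c,X):
    E=np.array(c['extrinsics']);return cv2.projectPoints(np.array(X,float).reshape(-1,3),cv2.Rodrigues(E[:3,:3])[0],E[:3,3],K(c),np.array(c['dist'],float))[0][:,0]
E
python3 - <<'E'
from h import *
for n in ['scene','side','wrist']: cap(n,n+'0')
print(robot.sense())
E
```

```text
{'time_s': 0.15, 'q': array([-1.41164041e+00,  3.00323293e-01,  1.52144640e+00, -2.42976358e-06,
        1.32070495e+00, -6.66133732e-02]), 'qd': array([-0.00058735, -0.00025263, -0.00249722, -0.00070257, -0.00080025,
        0.00165343]), 'effort': array([ 7.35635276e-04, -5.31958365e+01, -3.52821171e+01,  7.08435802e-02,
        2.35750631e-02, -9.26033385e-05]), 'position': array([ 0.12307761, -0.53584127,  0.20502438]), 'orientation': array([-3.14071246e+00, -5.63603697e-05,  2.25769870e-01]), 'wrist_force': array([ 0.25441073, -0.42436822,  0.41708093]), 'wrist_torque': array([-0.02040472,  0.02653218,  0.04496727]), 'finger_gap': 0.09409464315869066}
```

View pics/scene0.png

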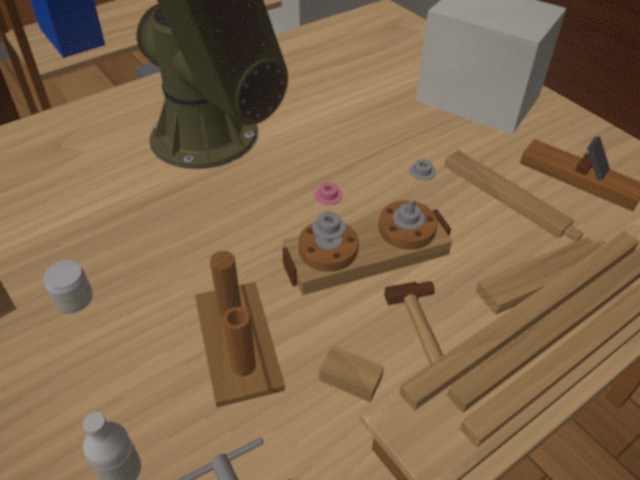

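View pics/side0.png

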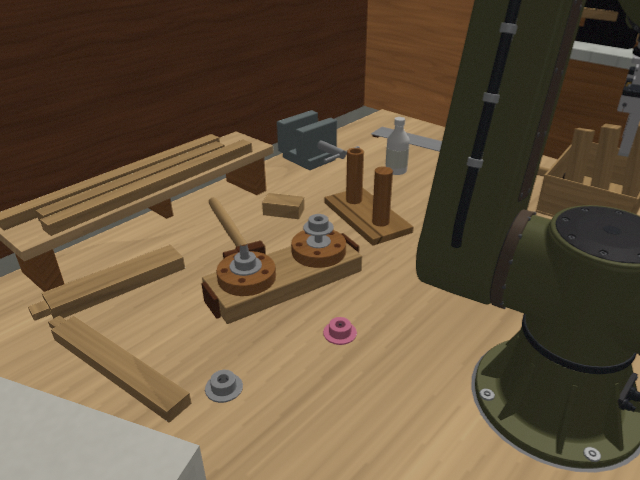

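Scene: two equal turned pieces stand on the board, with tops at (237,317), which shows a bore, and at (223,258), which looks solid. The raised nut is at (328,225) and the home nut at (408,213). A loose grey nut at (423,168) and a pink one at (328,192) are not wanted. In the side view the tube top is about (355,153), the round's top (383,172) and the raised nut (318,225). I'll confirm with one enlarged mosaic.

Run:
```python
from h import *
a=load('scene0')['pixels'];b=load('side0')['pixels']
def cr(i,u,v,w,h): return cv2.resize(i[v:v+h,u:u+w],(400,300),interpolation=cv2.INTER_CUBIC)
m=np.vstack([np.hstack([cr(a,180,240,120,90),cr(b,320,140,120,90)]),np.hstack([cr(a,288,202,80,60),cr(b,278,204,80,60)])])
cv2.imwrite('pics/m1.png',m[:,:,::-1])
```

```text
(no output)
```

View pics/m1.png

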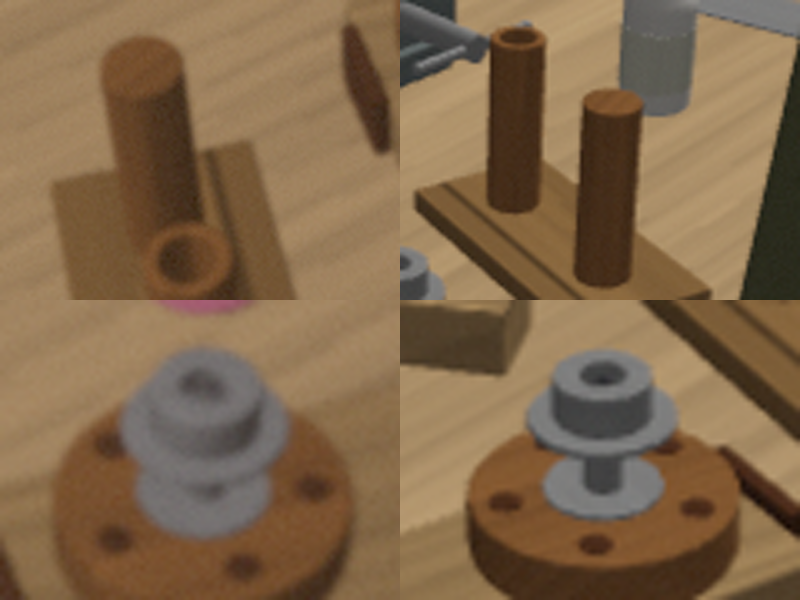

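The crop confirms it. The bored tube has its top at scene (237,318) and side (355,151); the solid round is at (223,260) and (384,171). The started nut's collar top is at scene (329,219) and side (318,219), with the washer and axle visible below it.

Run:
```python
from h import *
a=load('scene0');b=load('side0');w=load('wrist0')
def f(m,s,o): return [(m[0]+.5)/s-.5+o[0],(m[1]+.5)/s-.5+o[1]]
s=10/3
r={}
for n,p,q in [('tube',f((190,261),s,(180,240)),f((118,38),s,(320,140))),('round',f((143,68),s,(180,240)),f((213,103),s,(320,140))),('nut',f((206,87),5,(288,202)),f((202,73.5),5,(278,204)))]:
    x,e=tri([(a,p),(b,q)]);r[n]=x;print(n,x.round(4),e)
t=r['tube'];d=r['round']-t;print('sep',np.hypot(*d[:2]),'dir',np.arctan2(d[1],d[0]))
print(proj(w,[r['tube'],r['nut'],r['round']]).round(0))
# wheel centres, hubs rough
for uv in [(408,216)]: print(atz(a,uv,.081))
```

```text
tube [ 0.6094 -0.2506  0.1465] [np.float64(1.6), np.float64(1.6)]
round [ 0.4994 -0.2116  0.1467] [np.float64(1.6), np.float64(1.6)]
nut [ 0.5008 -0.0037  0.1212] [np.float64(1.4), np.float64(1.4)]
sep 0.11673619398399143 dir 2.8011736517077517
[[ 731. 1473.]
 [ 679.  624.]
 [ 240.   96.]]
[0.54731351 0.1475715  0.081     ]
```

View pics/wrist0.png

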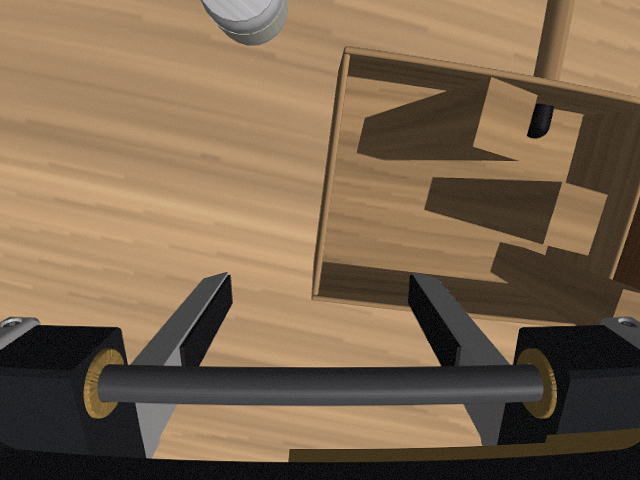

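>>> jog_arm(deltas=[0, 0, 45, 0, 0, 0, 90, 0, 35, 20, 95, -0.1, 75, 45, 95, -0.2, 115, 70, 95, -0.3], fingers=-1)

```text
time_s: 0.65
position: [0.2391, -0.4651, 0.3005]
orientation: [3.142, -0.0, -0.079]
wrist_force: [0.5, -0.2, 0.3]
finger_gap: 0.0942
```

>>> jog_arm(deltas=[40, 23, 0, -0.1, 80, 46, 0, -0.2, 120, 70, 0, -0.27, 160, 93, 0, -0.27, 200, 115, 0, -0.27])

```text
time_s: 1.15
position: [0.4396, -0.3497, 0.3004]
orientation: [-3.142, 0.0, -0.344]
wrist_force: [-0.4, -0.9, -0.1]
finger_gap: 0.0937
```

>>> jog_arm(deltas=[40, 25, 0, 0, 80, 48, 0, 0, 80, 48, 0, 0, 80, 48, 0, 0])

```text
time_s: 1.55
position: [0.5185, -0.3025, 0.2997]
orientation: [-3.141, 0.001, -0.343]
wrist_force: [-0.7, -1.2, -0.6]
finger_gap: 0.0942
```

Run:
```python
from h import *
w=cap('wrist','wrist1')
print(proj(w,[[.6094,-.2506,.148],[.4994,-.2116,.148],[.6094,-.2506,.018]]).round(1), robot.sense()['position'])
```

```text
[[229.2 149.2]
 [236.9 273.2]
 [254.5 146.4]] [ 0.51778614 -0.30319152  0.30010481]
```

View pics/wrist1.png

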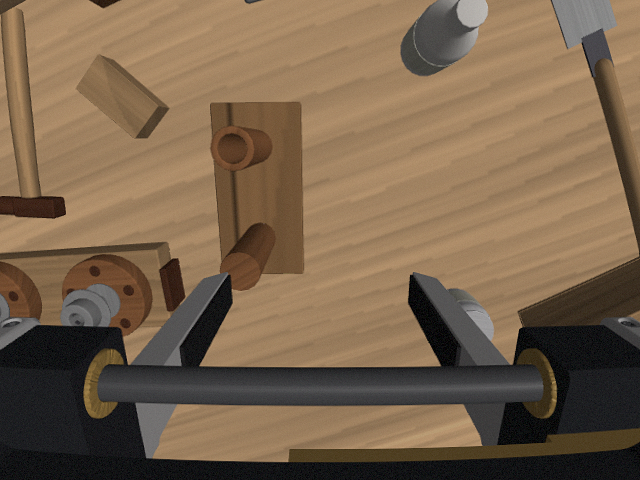

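The wrist view shows the tube (bore) top at (233.5,148), the round at (239,270), and the raised nut at lower left (86,310). I'll fuse this with the fixed views.

Run:
```python
from h import *
a=load('scene0');b=load('side0');w=load('wrist1')
def f(m,s,o): return [(m[0]+.5)/s-.5+o[0],(m[1]+.5)/s-.5+o[1]]
s=10/3
A,B=f((190,261),s,(180,240)),f((118,38),s,(320,140))
print(tri([(a,A),(b,B),(w,(233.5,148.3))]))
for c,u in [(a,A),(b,B),(w,(233.5,148.3))]: print(atz(c,u,.148))
for u in [(211.5,102.5),(301,102.5),(304,273),(218,273)]: print(atz(w,u,.018))
```

```text
(array([ 0.60948919, -0.25202723,  0.14596008]), [np.float64(2.7), np.float64(0.8), np.float64(2.1)])
[ 0.61182963 -0.25009774  0.148     ]
[ 0.60673561 -0.24970506  0.148     ]
[ 0.60881768 -0.25453237  0.148     ]
[ 0.67532096 -0.22107413  0.018     ]
[ 0.63825982 -0.32228113  0.018     ]
[ 0.43379606 -0.25083952  0.018     ]
[ 0.4725244  -0.14140355  0.018     ]
```

>>> jog_arm(deltas=[40, 25, 0, 0, 80, 46, 0, 0, 91, 51, 0, 0, 91, 51, -40, 0, 91, 51, -80, 0])

```text
time_s: 2.1
position: [0.6087, -0.2531, 0.2202]
orientation: [3.141, -0.002, -0.345]
wrist_force: [0.8, -0.7, -1.7]
finger_gap: 0.0941
```

>>> jog_arm(deltas=[0, 0, -40, 0, 0, 0, -80, 0, 0, 0, -110, 0, 0, 0, -126, 0, 0, 0, -126, 0])

```text
time_s: 2.6
position: [0.6079, -0.2526, 0.0929]
orientation: [-3.141, 0.003, -0.345]
wrist_force: [-0.2, 0.1, -0.1]
finger_gap: 0.0939
```

>>> jog_arm(deltas=[0, 0, 0, 0, 0, 0, 0, 0, 0, 0, 0, 0, 0, 0, 0, 0, 0, 0, 0, 0], fingers=1, squeeze=35)

```text
time_s: 3.1
position: [0.6093, -0.252, 0.0949]
orientation: [3.142, -0.001, -0.344]
wrist_force: [0.5, 0.4, -0.6]
finger_gap: 0.0573
```

>>> jog_arm(deltas=[0, 0, 0, 0, 0, 0, 0, 0, 0, 0, 0, 0, 0, 0, 0, 0, 0, 0, 0, 0])

```text
time_s: 3.6
position: [0.6091, -0.252, 0.0945]
orientation: [-3.142, -0.0, -0.344]
wrist_force: [-0.3, 0.6, 1.1]
finger_gap: 0.0393
```

>>> jog_arm(deltas=[0, 0, 10, 0, 0, 0, 40, 0, 0, 0, 80, 0, 0, 0, 120, 0, 0, 0, 120, 0])

```text
time_s: 4.1
position: [0.6107, -0.2527, 0.2215]
orientation: [3.141, -0.01, -0.344]
wrist_force: [0.2, -0.0, -1.4]
finger_gap: 0.0392
```

>>> jog_arm(deltas=[0, 10, 25, 0, -15, 48, 25, 0, -35, 90, 25, 0, -52, 130, 25, 0, -70, 170, 25, 0])

```text
time_s: 4.6
position: [0.5379, -0.0805, 0.2391]
orientation: [3.142, 0.001, -0.344]
wrist_force: [0.5, 0.4, -1.4]
finger_gap: 0.0392
```

>>> jog_arm(deltas=[-15, 35, 0, 0, -30, 62, 0, 0, -38, 78, 0, 0, -38, 78, 0, 0, -38, 78, 0, 0])

```text
time_s: 5.1
position: [0.5012, -0.0042, 0.2395]
orientation: [3.141, -0.0, -0.344]
wrist_force: [0.2, -0.3, -1.2]
finger_gap: 0.0392
```

Run:
```python
from h import *
a=cap('scene','scene2');b=cap('side','side2');w=cap('wrist','wrist2')
print(robot.sense()['position'])
T=[]
for c,(u,v) in [(a,(270,140)),(b,(250,120))]:
    T.append(cv2.resize(c['pixels'][v:v+150,u:u+100],(400,600),interpolation=cv2.INTER_CUBIC))
cv2.imwrite('pics/m2.png',np.hstack(T)[:,:,::-1])
```

```text
[ 0.50138013 -0.00481294  0.23920701]
```

View pics/m2.png

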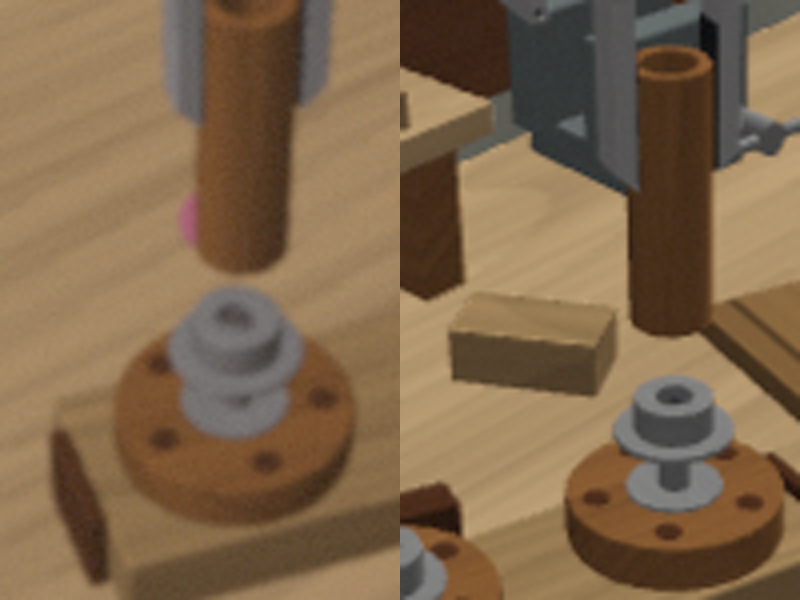

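Run:
```python
from h import *
from scipy.optimize import least_squares as LS
a=load('scene2');b=load('side2')
t=np.linspace(0,2*np.pi,181)
def ext(c,X,r,off,side):
    p=(proj(c,np.array(X)+r*np.c_[np.cos(t),np.sin(t),0*t])-off+.5)*4-.5
    if c is b: p[:,0]+=400
    return [p[:,0].min(),p[:,0].max(),p[:,1].max() if side>0 else p[:,1].min()]
oa,ob=np.array([270,140]),np.array([250,120])
def fit(r,A,B,side,x0):
    g=lambda X:np.r_[np.array(ext(a,X,r,oa,side))-A,np.array(ext(b,X,r,ob,side))-B] if A is not None else np.array(ext(b,X,r,ob,side))-B
    s=LS(g,x0);print(s.x.round(4),s.fun.round(1));return s.x
T=fit(.02,[196,289,272],[628,711,335],1,[.5,0,.16])
N=fit(.02,[190,282,287],[634,714,376],-1,[.5,0,.12])
F=fit(.03,[168,303,400],[613,734,462],1,[.5,0,.1])
print('top, side only, rays:');U=fit(.02,None,[636,713,46],-1,[.5,0,.29])
P=fit(.02,None,[628,711,335],1,[.5,0,.16])
print((T-N).round(4),(T-F).round(4))
```

```text
[ 0.501  -0.0018  0.1662] [-3.5 -1.9 -1.  -3.9 -2.2  0.9]
[ 0.5001 -0.0033  0.12  ] [-2.5 -2.9 -1.  -4.3 -1.7  0.8]
[ 0.5013 -0.0039  0.1012] [-3.1 -2.3 -0.9 -3.8 -2.2  0.8]
top, side only, rays:
[ 0.6071 -0.1255  0.2264] [ 0.  0. -0.]
[ 0.5122 -0.0161  0.1563] [0. 0. 0.]
[0.0008 0.0015 0.0461] [-0.0003  0.0021  0.065 ]
```

The tube's lower end sits about 46 mm above the collar and 2 mm off in y, and it looks upright. The nut is on its axle with the washer visible below. I'll correct by -2 mm in y and lower.

>>> jog_arm(deltas=[0, -2, 0, 0, 0, -2, -15, 0, 0, -2, -30, 0, 0, -2, -36, 0, 0, -2, -36, 0])

```text
time_s: 5.75
position: [0.5009, -0.0063, 0.2028]
orientation: [3.141, 0.001, -0.345]
wrist_force: [1.5, 0.4, -2.0]
finger_gap: 0.0388
```

>>> jog_arm(deltas=[0, 0, -1, 0, 0, 0, -2, 0, 0, 0, -3, 0, 0, 0, -4, 0, 0, 0, -4, 0])

```text
time_s: 6.25
position: [0.5011, -0.006, 0.1994]
orientation: [3.142, -0.0, -0.344]
wrist_force: [0.0, -0.5, -1.2]
finger_gap: 0.0389
```

>>> jog_arm(deltas=[0, 0, -1, 0, 0, 0, -2, 0, 0, 0, -3, 0, 0, 0, -3, 0, 0, 0, -3, 0])

```text
time_s: 6.75
position: [0.5013, -0.006, 0.1967]
orientation: [-3.141, -0.001, -0.344]
wrist_force: [-0.9, -1.0, 2.2]
finger_gap: 0.0391
```

The force stepped up by about 3.4 N, so there is contact. I'll look at the seating before pressing.

Run:
```python
from h import *
a=cap('scene','scene3');b=cap('side','side3')
print(robot.sense()['wrist_force'],robot.sense()['wrist_torque'])
T=[]
for c,(u,v) in [(a,(270,140)),(b,(260,130))]:
    T.append(cv2.resize(c['pixels'][v:v+150,u:u+100],(400,600),interpolation=cv2.INTER_CUBIC))
cv2.imwrite('pics/m3.png',np.hstack(T)[:,:,::-1])
```

```text
[-1.12340699  0.32716344  4.23497584] [0.02006671 0.24186146 0.03160929]
```

View pics/m3.png

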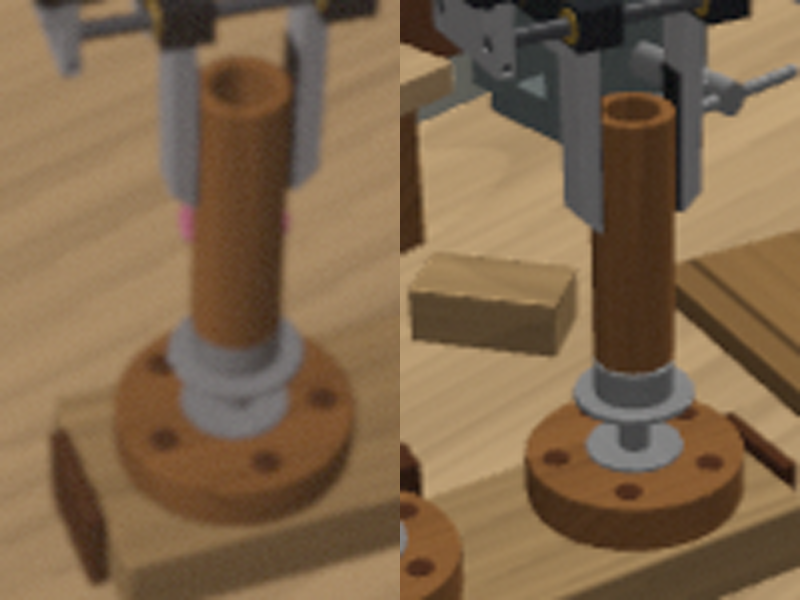

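Tube and collar line up in both views: scene tube 190–283 on a collar of the same width, side tube 593–673 against collar 595–675. I'll check the lean numerically.

Run:
```python
from h import *
a=load('scene3');b=load('side3')
for c,o,k in[(a,[270,140],0),(b,[260,130],400)]:
    p=(proj(c,[[.501,-.0035,.122],[.501,-.0035,.252],[.511,-.0035,.252],[.501,.0065,.252]])-o+.5)*4-.5;p[:,0]+=k;print(p.round(1))
```

```text
[[234.2 315.6]
 [241.6  80.2]
 [256.7  93.1]
 [261.7  71.1]]
[[629.9 353.6]
 [626.7 107. ]
 [610.4 100.9]
 [611.7 114. ]]
```

The lean is only about 1°, within my reading error because the finger hides the tube's left edge. Pressing now with a firmer grip.

>>> jog_arm(deltas=[0, 0, 0, 0, 0, 0, -2, 0, 0, 0, -4, 0, 0, 0, -7, 0, 0, 0, -10, 0], squeeze=55)

```text
time_s: 7.35
position: [0.5013, -0.0061, 0.1863]
orientation: [-3.141, -0.001, -0.344]
wrist_force: [-0.6, -0.7, 5.2]
finger_gap: 0.039
```

>>> jog_arm(deltas=[0, 0, -3, 0, 0, 0, -6, 0, 0, 0, -9, 0, 0, 0, -12, 0, 0, 0, -12, 0])

```text
time_s: 7.85
position: [0.5009, -0.006, 0.1738]
orientation: [3.141, 0.001, -0.344]
wrist_force: [-0.1, -0.7, -2.1]
finger_gap: 0.039
```

>>> jog_arm(deltas=[0, 0, -2, 0, 0, 0, -4, 0, 0, 0, -4, 0])

```text
time_s: 8.15
position: [0.501, -0.006, 0.1702]
orientation: [3.142, 0.0, -0.344]
wrist_force: [0.4, -1.2, -0.1]
finger_gap: 0.0394
```

Run:
```python
from h import *
a=cap('scene','scene4');b=cap('side','side4')
print(robot.sense()['wrist_force'],robot.sense()['position'])
T=[]
for c,(u,v) in [(a,(270,140)),(b,(260,130))]:
    T.append(cv2.resize(c['pixels'][v:v+150,u:u+100],(400,600),interpolation=cv2.INTER_CUBIC))
cv2.imwrite('pics/m4.png',np.hstack(T)[:,:,::-1])
```

```text
[ 0.56492958 -0.36897543 -0.78611142] [ 0.50105121 -0.00601069  0.17017395]
```

View pics/m4.png

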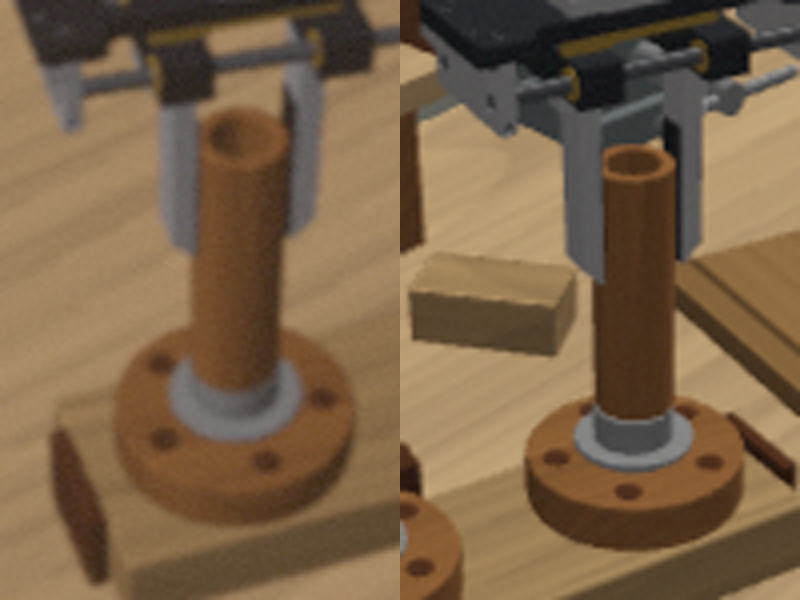

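The nut is nearly on the washer, still centred and level: flange at scene (235,400), side (634,438). I'll press on to the hard stop.

>>> jog_arm(deltas=[0, 0, -1, 0, 0, 0, -2, 0, 0, 0, -2, 0])

```text
time_s: 8.55
position: [0.5011, -0.006, 0.1684]
orientation: [3.142, 0.0, -0.344]
wrist_force: [-1.2, -0.2, 1.0]
finger_gap: 0.0388
```

>>> jog_arm(deltas=[0, 0, -1, 0, 0, 0, -2, 0, 0, 0, -2, 0])

```text
time_s: 8.85
position: [0.5015, -0.0061, 0.1683]
orientation: [-3.141, -0.002, -0.344]
wrist_force: [-6.6, -0.1, 22.3]
finger_gap: 0.0388
```

>>> jog_arm(deltas=[0, 0, -1, 0, 0, 0, -1, 0, 0, 0, -1, 0])

```text
time_s: 9.15
position: [0.5016, -0.0061, 0.1683]
orientation: [-3.141, -0.003, -0.344]
wrist_force: [-10.6, 0.0, 32.2]
finger_gap: 0.039
```

Hard stop at 32 N with no more travel. Now I'll lift straight up and check the nut.

>>> jog_arm(deltas=[0, 0, 3, 0, 0, 0, 20, 0, 0, 0, 50, 0, 0, 0, 80, 0, 0, 0, 80, 0])

```text
time_s: 9.65
position: [0.5022, -0.0061, 0.2487]
orientation: [-3.14, -0.005, -0.344]
wrist_force: [0.6, -0.5, -1.7]
finger_gap: 0.0389
```

Run:
```python
from h import *
a=cap('scene','scene5');b=cap('side','side5')
s=robot.sense();print(s['wrist_force'],s['position'],s['orientation'])
T=[]
for c,(u,v) in [(a,(270,140)),(b,(260,130))]:
    T.append(cv2.resize(c['pixels'][v:v+150,u:u+100],(400,600),interpolation=cv2.INTER_CUBIC))
cv2.imwrite('pics/m5.png',np.hstack(T)[:,:,::-1])
```

```text
[-0.50744487  0.51808634 -1.84306314] [ 0.50096893 -0.00601235  0.24484742] [ 3.14152176e+00  3.68322431e-04 -3.44200306e-01]
```

View pics/m5.png

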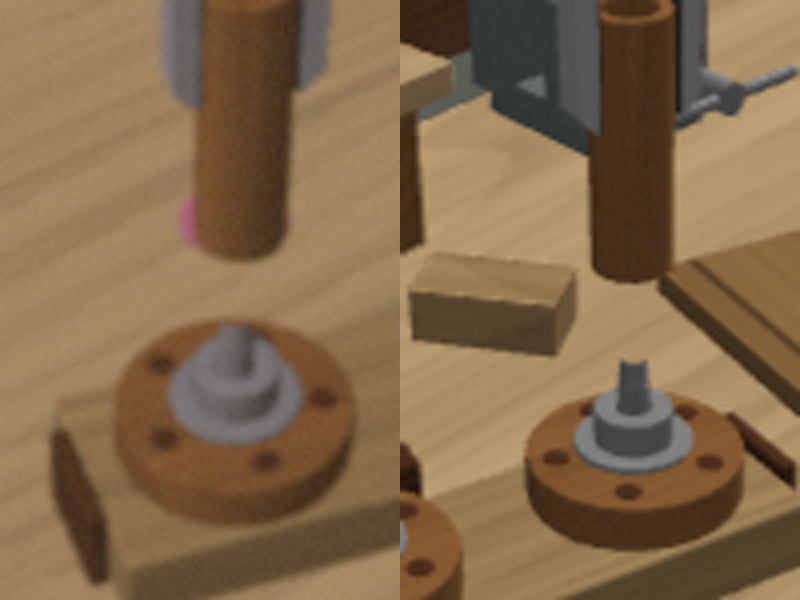

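The nut is flat on the washer, and the axle stands free. I'll carry the tube back.

>>> jog_arm(deltas=[10, -25, 0, 0, 30, -66, 0, 0, 48, -110, 0, 0, 66, -150, 0, 0, 83, -190, 0, 0])

```text
time_s: 10.25
position: [0.5841, -0.1976, 0.2432]
orientation: [-3.141, 0.003, -0.344]
wrist_force: [0.7, -0.1, -1.5]
finger_gap: 0.0389
```

>>> jog_arm(deltas=[15, -34, 0, 0, 25, -56, 0, 0, 25, -56, -30, 0, 25, -56, -70, 0, 25, -56, -105, 0])

```text
time_s: 10.75
position: [0.608, -0.2517, 0.1363]
orientation: [-3.141, 0.004, -0.345]
wrist_force: [1.0, -0.6, -1.5]
finger_gap: 0.0391
```

>>> jog_arm(deltas=[0, 0, -20, 0, 0, 0, -35, 0, 0, 0, -41, 0, 0, 0, -43, 0, 0, 0, -43, 0])

```text
time_s: 11.25
position: [0.6094, -0.2521, 0.098]
orientation: [3.142, -0.001, -0.344]
wrist_force: [-0.7, 0.7, -0.7]
finger_gap: 0.0389
```

>>> jog_arm(deltas=[0, 0, -1, 0, 0, 0, -2, 0, 0, 0, -3, 0, 0, 0, -3, 0, 0, 0, -3, 0])

```text
time_s: 11.75
position: [0.6092, -0.252, 0.0945]
orientation: [-3.142, -0.0, -0.344]
wrist_force: [-0.2, -0.4, -1.4]
finger_gap: 0.0386
```

>>> jog_arm(deltas=[0, 0, -1, 0, 0, 0, -1, 0, 0, 0, -1, 0])

```text
time_s: 12.05
position: [0.6093, -0.2521, 0.0944]
orientation: [3.141, -0.001, -0.344]
wrist_force: [-2.8, 1.8, 5.2]
finger_gap: 0.0389
```

>>> jog_arm(deltas=[0, 0, 0, 0, 0, 0, 0, 0, 0, 0, 0, 0, 0, 0, 0, 0, 0, 0, 0, 0], fingers=-1)

```text
time_s: 12.55
position: [0.6092, -0.252, 0.0934]
orientation: [-3.142, -0.0, -0.344]
wrist_force: [0.1, 0.4, 0.2]
finger_gap: 0.0754
```

>>> jog_arm(deltas=[0, 0, 0, 0, 0, 0, 0, 0, 0, 0, 0, 0, 0, 0, 0, 0, 0, 0, 0, 0])

```text
time_s: 13.05
position: [0.6091, -0.252, 0.0934]
orientation: [-3.142, 0.0, -0.344]
wrist_force: [-0.1, 0.1, -0.4]
finger_gap: 0.0941
```

>>> jog_arm(deltas=[0, 0, 20, 0, 0, 0, 60, 0, 0, 0, 100, 0, 0, 0, 140, 0, 0, 0, 180, 0])

```text
time_s: 13.55
position: [0.6089, -0.2519, 0.2753]
orientation: [-3.142, -0.0, -0.344]
wrist_force: [0.4, 0.1, -0.2]
finger_gap: 0.0941
```

Run:
```python
from h import *
a=cap('scene','scene6');b=cap('side','side6')
s=robot.sense();print(s['position'],s['finger_gap'],s['time_s'])
T=[]
for c,(u,v) in [(a,(180,190)),(b,(260,120))]:
    T.append(cv2.resize(c['pixels'][v:v+210,u:u+140],(400,600),interpolation=cv2.INTER_CUBIC))
cv2.imwrite('pics/m6.png',np.hstack(T)[:,:,::-1])
```

```text
[ 0.61027719 -0.25257596  0.27992947] 0.09421607253870778 13.65
```

View pics/m6.png

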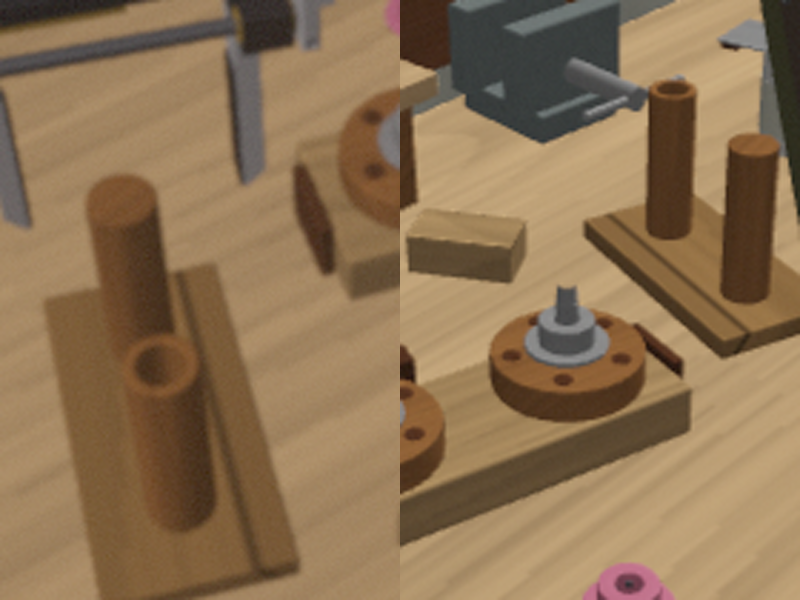

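The tube stands upright on the board in both views, released (scene top (163,365), side (672,90)). The round is undisturbed and the nut flat on its washer. Handing in.

```bash
python3 -c "
from plant import robot
print(robot.sign_off())"
```

```text
the job is handed in; nothing more can be done
None
```

The nut is pressed home, the tube is back upright on the board, and the job was handed in about 14 s into the 48 s limit; no verdict was reported.

- **Pressing:** I took the bored tube, centred it over the started nut and made contact with the nut still up on the axle. Pressing moved it about 28 mm to a hard stop, with about 32 N at the wrist and no further travel. The fingers stayed on the upper part of the tube, well clear of the nut.
- **Returning the tube:** It went back to the spot it came from. I felt contact with the board, released it and raised the gripper clear.
- **Last pictures:** The nut looks flat and centred on the washer. The tube stands upright and free, the round has not moved, and the pink nut was left alone.
- **Disagreements:** The wrist camera put the tube about 4–5 mm in y from the fixed cameras, so I averaged the three views. One lean check of the gripped tube was inconclusive because a finger hid its edge. During most of the press the force reading was close to its noise, so I relied on pictures and the final hard stop instead. Final seating and uprightness were judged by eye, not measured.

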